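# Let the masked end of a panel blank overhang the riser

## Task

Using only the fingertips, push the aluminium panel lying on the wooden riser towards the riser's near end, until its whole blue-masked end stands out past the end of the board and the line where the blue begins is over the board's end edge. The panel must end lying flat and square on the board, its long left side up against the aluminium fence strip, so that the masked end can be clamped and drilled. Do not pick the panel up or let it fall, leave the other things on the table where they are, and take the hand away afterwards.

Things in the scene. Friction and masses are not known exactly. Their poses are not given: they have to be found in the camera images.
- ledge: fixed wooden riser, yaw within 0.25 rad. Origin: middle of its foot, on the table. x away from the robot along its length (board from -100 to +100 mm), y to the left. The board's level top is 50 mm up, from y=-65 (open right edge) to +55 mm, the inner face of the aluminium fence (6 mm thick, top 12 mm above the board, full length). Both ends are open; the panel is to overhang the -x (near) end.
- panel: loose aluminium panel blank, 120 mm (x) by 75 mm (y) by 6 mm thick, about 0.16 kg, lying on the board its middle 17 to 26 mm off the fence and up to 0.12 rad askew. Origin: centre of its underside. The last 32 mm at its near (-x) end (x=-60 to -28 mm) are masked with blue film. It slides with dry friction, under 3 N to push.
- panel_line (a point): point on the panel's underside at the line where the blue masking begins, mid width: panel frame (-28, 0, 0) mm
- panel_side (a point): middle of the panel's long left edge, on its underside: panel frame (0, +37.5, 0) mm; against the fence it stands at y=+55 mm in the ledge's frame
- ledge_end (a point): point on the top edge of the board's near (-x) end, where the blue line must come: ledge frame (-100, +17.5, 50) mm; axes as the ledge
- power_strip: fixed white power strip lying on the table to the right of the riser, 315x55 mm, 47 mm high, running mostly away from the robot, with black plugs in it that stand up to about 100 mm above the table; an obstacle only. Origin: centre of its underside
- parts_cabinet: fixed blue drawer cabinet, 150 mm (x) by 300 mm (y), 172 mm high with a carrying handle on top to about 205 mm, standing to the left of the riser; an obstacle only. Origin: centre of its underside
- tape_roll_0: roll of black tape lying flat, 51x48x19 mm; a loose bystander, not to be disturbed. Origin: centre of its underside
- solder_spool: solder spool standing on its flange, 57 mm across, 42 mm high, blue flanges; a loose bystander, not to be disturbed. Origin: centre of its underside
- relay: light grey relay block with black foot, 21x28x35 mm high; a loose bystander, not to be disturbed. Origin: centre of its underside
- heatsink: small black finned heatsink, 30x35x20 mm high; a loose bystander, not to be disturbed. Origin: centre of its underside

How it is judged:
By the outcome, as a careful person would: the job done as asked, in the order asked, and still so for the second after the job is handed in, with the robot touching nothing.
It also fails if it takes over 54 s, if anything falls off the work surface, if the arm or the gripper's body presses on something with over 40 N, if the wrist force passes 120 N, or if a joint passes its speed limit or range.

## Robot

A 7-joint arm with a two-finger parallel gripper is mounted at the origin on the work surface; the furniture and walls round the work are solid. World frame = base frame: x ahead of the robot, y to its left, z up, the work surface at z = 0. Lengths are in m, angles in rad, forces in N, time in s.
With the tool pointing down it reaches from about 0.425 to 1.025 m from the base axis. Payload 3.6 kg.
Tool frame: the origin (TCP) lies between the finger pads; the fingertips stand 11 mm ahead of it and the grasp point (between the pads) lies 8 mm behind it (r.finger_overhang is the distance from the TCP to the fingertips, in m); z points along the fingers, y is the direction in which the jaws open and shut (so a half turn about z gives the same grasp; the last joint's range is limited). The gripper opens to 85 mm and grips with 20 to 120 N. Pads are 22 mm wide; open, the fingers measure 114 mm over their backs; the gripper's body (76 mm by 85 mm) begins 54 mm behind the grasp point. The pads swing forward as they close: fully open they stand 13 mm farther back than shut.
Start: joints at [1.218, 0.591, 0.048, 1.609, -0.033, 0.943, -0.034], TCP at [0.186, -0.701, 0.242] pointing down, gripper open.
Joint ranges: [-2.69, 2.69], [-0.47, 2.24], [-1.27, 1.36], [0.19, 2.51], [-1.53, 4.68], [0.08, 2.07], [-3.09, 3.09]. Speed limits (rad/s): [2.57, 2.57, 3.14, 3.14, 3.14, 3.14, 3.14].

## Interface

Orientations are given as a unit quaternion [w, x, y, z].
In Python, from bench import r, grab_frame, camera_info, order gives the robot as it stands.
- The arm moves only by the shell command python3 -m jog 'ROWS' [OPENING] [FORCE]. ROWS is JSON, a list that holds one entry, the list of rows, each a list of 6 numbers: the shift along the world's x, y, z in m, then the turn, a rotation vector about the world's x, y, z in rad. In form: [[[tx, ty, tz, wx, wy, wz], ...]]. A call has 1 to 8 rows; each row is the pose to reach, as a shift and turn from the pose commanded when the call began; what a row does not reach only later rows make up. A row lasts 1/12 s, in which the tool goes at most 41.7 mm and 7.16 degrees, less where a joint would pass 70% of its speed; a pose out of reach is approached as far as the arm can. A call with a gripper value outside its range is refused whole. OPENING is the opening in per cent of the stroke, from 0 (shut) to 100 (fully open), set as the call begins (- or left out, the last holds). The fingers move at their own pace and stop on an object; FORCE is the grip in N (left out, the last holds). Time passes only in rows, so rows that repeat a pose let the fingers close. It gives the time, the measured TCP pose, the force and the opening at its end, in the units of the state.
- r.get_obs(): the state, without advancing time (a new reading comes with each control period).
- grab_frame(name): name is "side" or "top" or "wrist"; returns (picture, depth): 384x512x3 uint8, red, green, blue; 384x512 float32, m along the optical axis (not along the pixel's ray), 0 where there is no reading.
- camera_info(name): a dict with "mtx" (3x3 intrinsics, pixels), "pose" (4x4, takes a point from camera to world coordinates). Camera axes: x right, y up, looking along -z (the intrinsics and any distortion apply to the point x, -y, -z); pixel columns grow to the right and rows downward; lengths in m; the calibration is good to about 2 mm. A picture is of the moment at which its call begins: read the wrist's pose just before it. camera_info takes no time and is no camera call; for the wrist camera it gives the pose at the moment of the call.
- order.job_done(): hands the job in, once; it reports no verdict.
The state is a dict: "time_s": time; "joint_positions": joint angles; "joint_vel": joint speeds; "effort": joint torques, N m; "ee_pos": TCP position; "tool_rot": TCP orientation; "contact_force": force on the tool from outside, world axes, zero at the start; "ft_torque": the same for the moment, N m; "opening": finger opening in m.
Only numpy, scipy, OpenCV 4.12 (cv2) and the standard library are available. Lean on these libraries where they do the work, as an engineer would, in place of code of your own. Each camera call takes 0.05 s, during which the arm holds its last target.

## Working session

There is one attempt and no reset: what is moved stays moved. The work goes in short steps, Python scripts to look and compute and a shell command to move; the robot and the scene stay as the last step left them, time stands still between calls to the robot, and variables do not carry over. Pictures are saved under pics/ and viewed, and the job is handed in when it is done.

```bash
mkdir -p pics; ls
python3 - <<'E'
from bench import r, grab_frame, camera_info
import cv2, numpy as np
o=r.get_obs()
print({k:np.round(v,3) for k,v in o.items()}, r.finger_overhang)
for n in ["side","top","wrist"]:
    ci=camera_info(n); im,d=grab_frame(n)
    print(n,np.round(ci['mtx'],1).tolist(),np.round(ci['pose'],3).tolist(), [k for k in ci])
    cv2.imwrite(f"pics/{n}0.png",im[:,:,::-1]); np.savez(f"pics/{n}0.npz",im=im,d=d,pose=ci['pose'],mtx=ci['mtx'])
E
```

```text
pics
{'time_s': np.float64(0.0), 'joint_positions': array([ 1.217,  0.592,  0.048,  1.61 , -0.033,  0.943, -0.034]), 'joint_vel': array([ 0.001, -0.001,  0.002,  0.001,  0.001,  0.001,  0.   ]), 'effort': array([ 0.0000e+00, -5.4868e+01,  1.5470e+00, -1.9812e+01,  9.0000e-03,
        9.0000e-03, -0.0000e+00]), 'ee_pos': array([ 0.186, -0.7  ,  0.241]), 'tool_rot': array([-0.001,  0.992,  0.13 , -0.   ]), 'contact_force': array([-0.669, -0.673, -0.241]), 'ft_torque': array([0.014, 0.006, 0.04 ]), 'opening': np.float64(0.085)} 0.011
side [[415.6, 0.0, 256.9], [0.0, 415.6, 191.3], [0.0, 0.0, 1.0]] [[0.989, 0.084, -0.119, 0.304], [-0.145, 0.601, -0.786, -0.845], [0.005, 0.795, 0.607, 0.74], [0.0, 0.0, 0.0, 1.0]] ['mtx', 'pose']
top [[372.2, 0.0, 247.3], [0.0, 372.2, 193.5], [0.0, 0.0, 1.0]] [[0.027, 0.991, -0.129, 0.329], [-1.0, 0.026, -0.009, 0.012], [-0.005, 0.129, 0.992, 0.988], [0.0, 0.0, 0.0, 1.0]] ['mtx', 'pose']
wrist [[266.2, 0.0, 254.1], [0.0, 266.2, 191.6], [0.0, 0.0, 1.0]] [[0.258, 0.933, 0.253, 0.25], [-0.966, 0.249, 0.066, -0.683], [-0.002, -0.261, 0.965, 0.372], [0.0, 0.0, 0.0, 1.0]] ['mtx', 'pose']
```

View pics/side0.png

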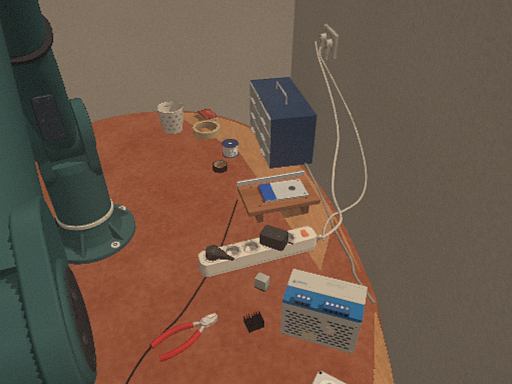

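View pics/top0.png

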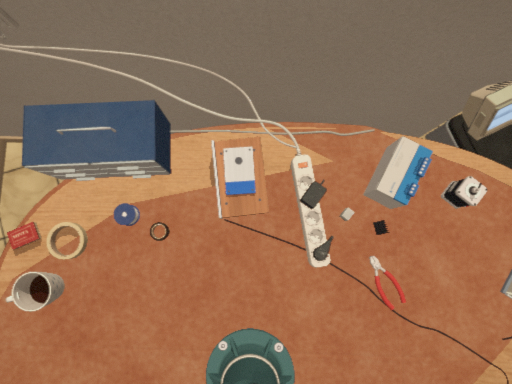

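View pics/wrist0.png

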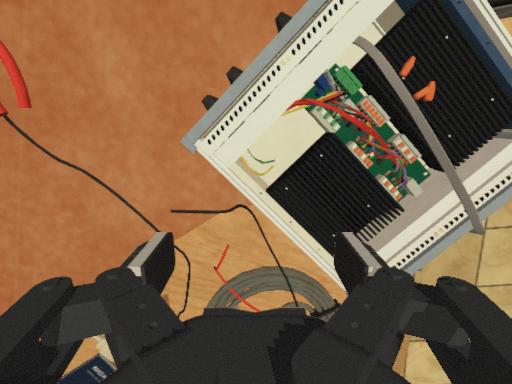

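The top view shows the riser at cols 212-268, rows 138-217, with the fence on its left at cols 212-220. The panel is at cols 224-255, rows 147-195, with its blue end at rows 181-195. The power strip is to the right and the cabinet is at the upper left. Next I'll take coarse measurements.

```bash
cat > h.py <<'E'
import numpy as np, cv2
def load(n): 
    z=np.load(f"pics/{n}.npz"); return z['im'],z['d'],z['mtx'],z['pose']
def snap(n,tag):
    from bench import grab_frame,camera_info
    ci=camera_info(n); im,d=grab_frame(n)
    cv2.imwrite(f"pics/{tag}.png",im[:,:,::-1]); np.savez(f"pics/{tag}.npz",im=im,d=d,pose=ci['pose'],mtx=ci['mtx'])
def ray(uv,K,T):
    uv=np.atleast_2d(np.asarray(uv,float))
    c=np.c_[(uv[:,0]-K[0,2])/K[0,0],-(uv[:,1]-K[1,2])/K[1,1],-np.ones(len(uv))]
    return T[:3,3], c@T[:3,:3].T
def plane(uv,K,T,z):
    o,d=ray(uv,K,T); return o+d*((z-o[2])/d[:,2])[:,None]
def cloud(d,K,T):
    v,u=np.mgrid[:d.shape[0],:d.shape[1]]
    o,r=ray(np.c_[u.ravel(),v.ravel()],K,T)
    return (o+r*d.ravel()[:,None]).reshape(*d.shape,3)
def proj(P,K,T):
    P=np.atleast_2d(P); c=(P-T[:3,3])@T[:3,:3]
    return np.c_[K[0,0]*c[:,0]/-c[:,2]+K[0,2], K[1,1]*c[:,1]/c[:,2]+K[1,2]]
E
python3 - <<'E'
from h import *
im,d,K,T=load('top0'); C=cloud(d,K,T)
for n,(u,v) in dict(fence0=(215,150),board=(262,205),boardtop=(260,150),blue=(240,188),white=(232,165),strip=(305,190),plug=(313,195),plug2=(322,250),cab=(80,120),cabR=(165,150),table=(240,260),strip0=(298,160),spool=(126,214),tape=(159,231)).items(): print(n,np.round(C[v,u],3))
hsv=cv2.cvtColor(im,cv2.COLOR_RGB2HSV)
b=((hsv[...,0]>105)&(hsv[...,0]<125)&(hsv[...,1]>150)).astype(np.uint8)[140:210,215:270]
print(cv2.minAreaRect(np.argwhere(b)[:,::-1].astype(np.float32)+[215,140]) if 0 else (lambda p:cv2.minAreaRect(p))((np.argwhere(b)[:,::-1]+[215,140]).astype(np.float32)))
# height>0.04 region near board
Z=C[...,2]; m=((Z>.04)&(Z<.07)).astype(np.uint8); m[:, :205]=0; m[:,275:]=0; m[:130]=0; m[225:]=0
p=C[m>0][:,:2].astype(np.float32); print(np.median(Z[m>0]),len(p), cv2.minAreaRect(p), cv2.boxPoints(cv2.minAreaRect(p)))
crop=cv2.resize(im[130:225,200:340],None,fx=5,fy=5,interpolation=cv2.INTER_CUBIC); cv2.imwrite('pics/topcrop.png',crop[:,:,::-1])
E
```

```text
fence0 [0.561 0.106 0.053]
board [ 0.422 -0.018  0.051]
boardtop [ 0.564 -0.009  0.053]
blue [0.463 0.039 0.058]
white [0.522 0.061 0.058]
strip [ 0.465 -0.128  0.041]
plug [ 0.448 -0.142  0.077]
plug2 [ 0.314 -0.167  0.063]
cab [0.594 0.406 0.169]
cabR [0.552 0.23  0.076]
table [0.281 0.035 0.002]
strip0 [ 0.542 -0.109  0.043]
spool [0.391 0.329 0.041]
tape [0.351 0.251 0.001]
((239.7743377685547, 187.3891143798828), (10.72906494140625, 27.072175979614258), 86.42366790771484)
0.052377820913807105 3818 ((0.4943804144859314, 0.04136946424841881), (0.2001386284828186, 0.12777388095855713), 7.784231662750244) [[ 0.38658017  0.09111401]
 [ 0.40388626 -0.03548245]
 [ 0.60218066 -0.00837509]
 [ 0.5848746   0.11822137]]
```

View pics/topcrop.png

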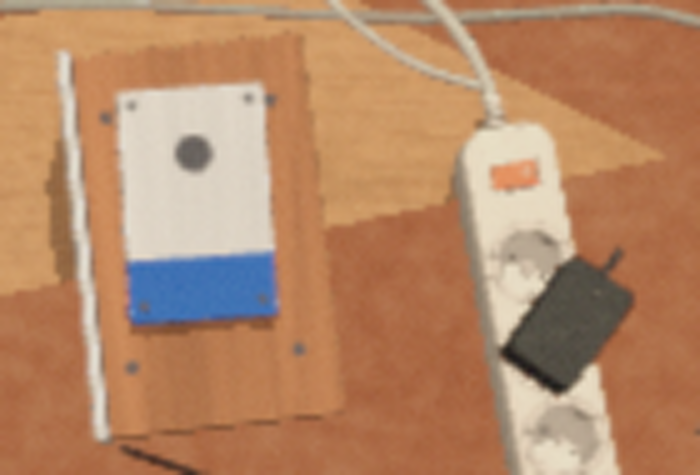

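Coarse result: the ledge is centred near (0.49, 0.04) with yaw of about 0.136, and the board top is at about 0.052. I'll move over it and look with the wrist camera.

```bash
python3 -m jog '[[[0.014,0.037,0,0,0,-0.016],[0.028,0.075,0,0,0,-0.031],[0.043,0.112,0,0,0,-0.047],[0.057,0.15,0,0,0,-0.062],[0.071,0.187,0,0,0,-0.078],[0.085,0.224,0,0,0,-0.093],[0.1,0.262,0,0,0,-0.109],[0.114,0.299,0,0,0,-0.124]]]' 30
```

```text
time_s: 0.82
ee_pos: [0.3006, -0.3995, 0.2422]
tool_rot: [-0.0, 0.998, 0.067, 0.0]
contact_force: [1.6, 0.1, -0.5]
opening: 0.0258
```

```bash
python3 -m jog '[[[0.014,0.037,0,0,0,0],[0.028,0.075,0,0,0,0],[0.043,0.112,0,0,0,0],[0.057,0.15,0,0,0,0],[0.071,0.187,0,0,0,0],[0.085,0.224,0,0,0,0],[0.1,0.262,0,0,0,0],[0.114,0.299,0,0,0,0]]]' 30; python3 -m jog '[[[0.014,0.037,0,0,0,0],[0.028,0.075,0,0,0,0],[0.037,0.1,0,0,0,0],[0.037,0.11,0,0,0,0],[0.037,0.11,0,0,0,0]]]'
python3 -c "
from h import *; snap('wrist','wrist1')"
```

```text
time_s: 1.48
ee_pos: [0.4145, -0.1007, 0.2425]
tool_rot: [0.0, 0.998, 0.068, 0.0]
contact_force: [1.1, 0.0, 0.0]
opening: 0.0252
time_s: 1.9
ee_pos: [0.4515, 0.0103, 0.2423]
tool_rot: [-0.001, 0.997, 0.071, 0.0]
contact_force: [0.2, -0.9, 0.2]
opening: 0.0253
```

View pics/wrist1.png

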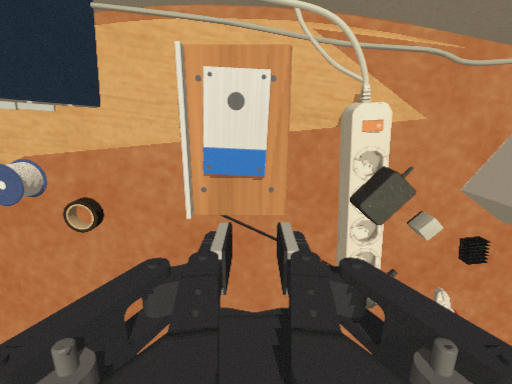

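The wrist view shows the whole riser: fence at cols 178-190, board cols 187-290, rows 44-217. The panel is at cols 203-270, rows 67-177, with its blue line near row 149. The fingers do not hide any of it. Next I'll fit the edges.

```bash
cat > meas.py <<'E'
from h import *
import sys
def subedge(ch,p,n,half=5):
    "position of strongest gradient along n around p"
    t=np.arange(-half,half+.01,.25)
    q=p+t[:,None]*n
    v=cv2.remap(ch,q[:,0].astype(np.float32)[None],q[:,1].astype(np.float32)[None],cv2.INTER_LINEAR)[0]
    v=cv2.GaussianBlur(v[None],(9,1),0)[0]; g=np.abs(np.gradient(v)); k=g.argmax()
    w=g*(np.abs(t-t[k])<1.5); return p+n*(w@t/w.sum()), g[k]
def edge(ch,a,b,half=5,N=40,m=.1):
    a=np.array(a,float);b=np.array(b,float);n=np.array([-(b-a)[1],(b-a)[0]]);n/=np.linalg.norm(n)
    P=[];G=[]
    for s in np.linspace(m,1-m,N):
        p,g=subedge(ch,a+s*(b-a),n,half); P.append(p);G.append(g)
    return np.array(P),np.array(G)
def fit(P):
    P=np.asarray(P)[:,:2]
    vx,vy,x,y=cv2.fitLine(P.astype(np.float32),cv2.DIST_HUBER,0,.001,.001).ravel()
    r=np.abs((P-[x,y])@[-vy,vx]); 
    return np.array([x,y]),np.array([vx,vy])*np.sign(vx if abs(vx)>abs(vy) else -vy),r.mean()
def inter(l1,l2):
    s=np.linalg.solve(np.c_[l1[1],-l2[1]],l2[0]-l1[0]); return l1[0]+s[0]*l1[1]
def ang(l): return np.arctan2(l[1][1],l[1][0])
E
python3 - <<'E'
from meas import *
im,d,K,T=load('wrist1'); C=cloud(d,K,T)
for n,(u,v) in dict(board=(280,120),boardn=(230,205),white=(235,130),fence=(184,150),fence2=(187,200),blue=(235,163),strip=(360,230),plug=(380,195)).items(): print(n,np.round(C[v,u],4))
z=cv2.resize(im[30:230,160:300],None,fx=4,fy=3,interpolation=cv2.INTER_CUBIC)
z=cv2.resize(im[30:230,160:310],None,fx=3,fy=3,interpolation=cv2.INTER_CUBIC)
cv2.imwrite('pics/w1c.png',z[:,:,::-1])
E
```

```text
board [ 0.5213 -0.0106  0.0497]
boardn [0.4088 0.0351 0.0488]
white [0.5027 0.0398 0.0551]
fence [0.472  0.0955 0.0607]
fence2 [0.4113 0.0876 0.0596]
blue [0.4643 0.0351 0.0548]
strip [ 0.3899 -0.1496  0.0243]
plug [ 0.4545 -0.1372  0.0752]
```

View pics/w1c.png

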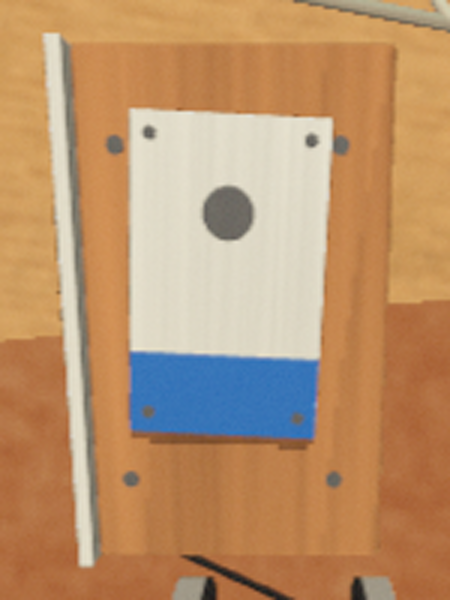

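```bash
cat > run1.py <<'E'
from meas import *
import sys
im,d,K,T=load('wrist1')
g=cv2.cvtColor(im,cv2.COLOR_RGB2GRAY).astype(np.float32); hsv=cv2.cvtColor(im,cv2.COLOR_RGB2HSV); S=hsv[...,1].astype(np.float32); R=im[...,0].astype(np.float32);G=im[...,1].astype(np.float32)
def o(p): return (p[0]/3+160-1/3,p[1]/3+30-1/3)
E={}
for n,ch,a,b,z,h in [('right',G,(395,60),(377,290),.05,3),('right2',g,(386,310),(378,540),.05,3),('near',S,(110,556),(370,553),.05,3),('far',g,(80,44),(380,44),.05,3),('ftop',S,(64,60),(95,555),.062,2),('ffoot',S,(75,60),(100,545),.05,1.5),
  ('pL',S,(129,120),(130,345),.056,3),('pR',S,(332,130),(320,350),.056,3),('pF',S,(135,109),(325,118),.056,3),('pline',R,(135,352),(315,360),.056,3),('pN',R,(135,433),(310,439),.056,3)]:
    P,Gd=edge(ch,o(a),o(b),h); W=plane(P,K,T,z); l=fit(W); E[n]=l
    print(n,np.round(l[0],4),'ang',round(float(ang(l)),4),'res mm',round(float(l[2]*1000),2), 'grad',round(float(Gd.mean()),1), np.round(P[[0,-1]],1).tolist())
E
python3 run1.py
```

```text
right [ 0.5562 -0.0163] ang 0.12 res mm 0.34 grad 4.2 [[291.2, 57.4], [287.2, 118.8]]
right2 [ 0.4632 -0.0282] ang 0.1339 res mm 0.21 grad 2.3 [[287.4, 140.6], [284.1, 201.9]]
near [0.3982 0.0179] ang -1.4138 res mm 1.03 grad 2.7 [[205.0, 217.1], [274.3, 214.2]]
far [0.5948 0.0425] ang -1.4255 res mm 0.1 grad 3.1 [[196.3, 43.7], [276.3, 43.7]]
ftop [0.4803 0.0911] ang 0.1405 res mm 0.05 grad 9.6 [[183.3, 66.1], [191.4, 198.1]]
ffoot [0.5095 0.0968] ang 0.1348 res mm 0.04 grad 12.5 [[184.8, 65.9], [192.0, 195.2]]
pL [0.5218 0.0794] ang 0.0933 res mm 0.04 grad 16.6 [[202.6, 77.2], [202.6, 137.2]]
pR [0.5375 0.0056] ang 0.0975 res mm 0.13 grad 17.8 [[270.1, 80.3], [266.6, 139.0]]
pF [0.5698 0.0423] ang -1.4762 res mm 0.1 grad 19.1 [[211.0, 65.9], [261.7, 68.5]]
pline [0.4815 0.0421] ang -1.4763 res mm 0.08 grad 19.6 [[210.7, 147.0], [258.7, 149.3]]
pN [0.4505 0.0347] ang -1.4766 res mm 0.08 grad 11.5 [[210.5, 173.4], [257.2, 175.6]]
```

```bash
python3 -m jog '[[[0.034,-0.016,0,0,0,0],[0.068,-0.032,0,0,0,0],[0.068,-0.032,-0.035,0,0,0],[0.068,-0.032,-0.07,0,0,0],[0.068,-0.032,-0.105,0,0,0],[0.068,-0.032,-0.135,0,0,0],[0.068,-0.032,-0.152,0,0,0],[0.068,-0.032,-0.152,0,0,0]]]' 0 20
python3 - <<'E'
from h import *
snap('wrist','wrist2'); snap('side','side2')
im=load('side2')[0]; cv2.imwrite('pics/side2c.png',cv2.resize(im[130:260,200:340],None,fx=4,fy=4,interpolation=cv2.INTER_CUBIC)[:,:,::-1])
E
```

```text
time_s: 2.62
ee_pos: [0.5154, -0.0277, 0.0869]
tool_rot: [0.001, 0.998, 0.066, -0.005]
contact_force: [-1.5, -0.6, 1.3]
opening: 0.0
```

View pics/wrist2.png

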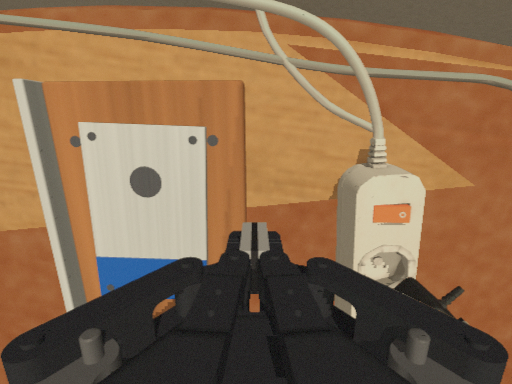

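View pics/side2c.png

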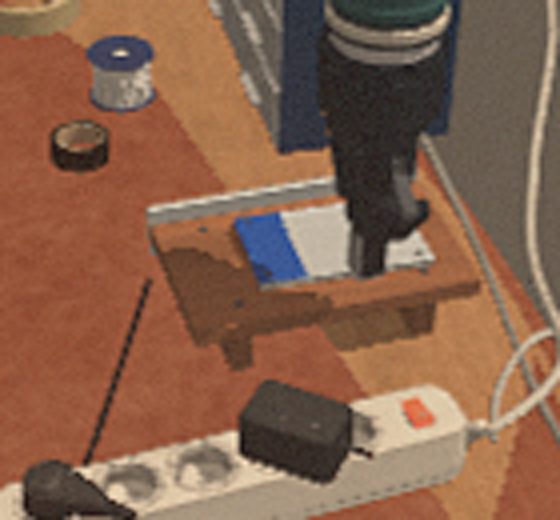

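The wrist view shows the closed tips at about (255, 240), right of the panel's edge (col ~207) and clear of the power strip. I'll go down beside the panel.

```bash
python3 -c "
from bench import r;o=r.get_obs();print(o['ee_pos'],o['contact_force'])"
python3 -m jog '[[[0,0,-0.01,0,0,0],[0,0,-0.016,0,0,0],[0,0,-0.021,0,0,0],[0,0,-0.021,0,0,0],[0,0,-0.021,0,0,0]]]'
```

```text
[ 0.51828885 -0.02683911  0.09011139] [ 0.69010551 -0.15684629  0.17145123]
time_s: 3.13
ee_pos: [0.5193, -0.0246, 0.0694]
tool_rot: [0.0, 0.998, 0.068, 0.0]
contact_force: [-0.4, 0.3, 0.5]
opening: -0.0
```

```bash
python3 -m jog '[[[0,0,-0.003,0,0,0],[0,0,-0.006,0,0,0],[0,0,-0.006,0,0,0],[0,0,-0.006,0,0,0]]]'
python3 - <<'E'
from h import *
snap('wrist','wrist3')
im=load('wrist3')[0]; cv2.imwrite('pics/w3c.png',cv2.resize(im[80:330,60:320],None,fx=2.4,fy=2.4,interpolation=cv2.INTER_CUBIC)[:,:,::-1])
E
```

```text
time_s: 3.47
ee_pos: [0.5191, -0.0246, 0.0632]
tool_rot: [-0.0, 0.998, 0.068, -0.0]
contact_force: [-0.7, 0.3, 0.6]
opening: 0.0004
```

View pics/w3c.png

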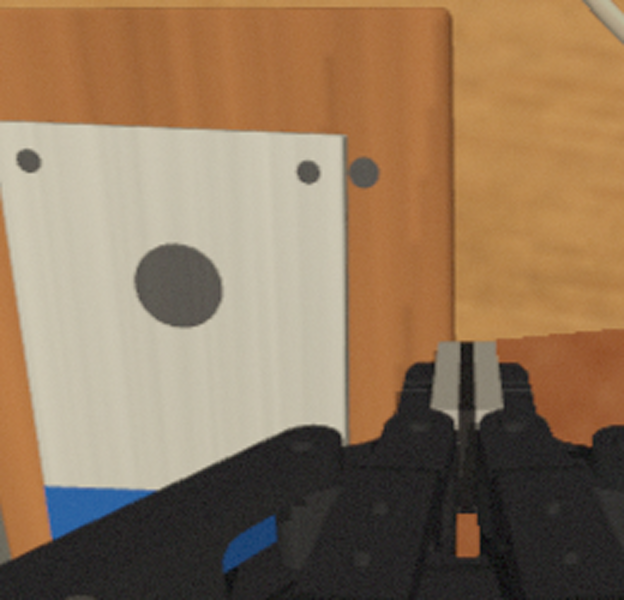

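```bash
python3 -m jog '[[[-0.0006,0.004,0,0,0,0],[-0.0011,0.008,0,0,0,0],[-0.0017,0.012,0,0,0,0],[-0.0022,0.016,0,0,0,0],[-0.0028,0.02,0,0,0,0],[-0.0034,0.024,0,0,0,0],[-0.0039,0.028,0,0,0,0],[-0.0039,0.028,0,0,0,0]]]'
python3 - <<'E'
from h import *
snap('wrist','wrist4')
im=load('wrist4')[0]; cv2.imwrite('pics/w4c.png',cv2.resize(im[60:330,0:320],None,fx=2.2,fy=2.2,interpolation=cv2.INTER_CUBIC)[:,:,::-1])
E
```

```text
time_s: 4.18
ee_pos: [0.5153, 0.0044, 0.0633]
tool_rot: [-0.0, 0.998, 0.069, 0.0]
contact_force: [-0.1, -0.7, 0.0]
opening: 0.0001
```

View pics/w4c.png

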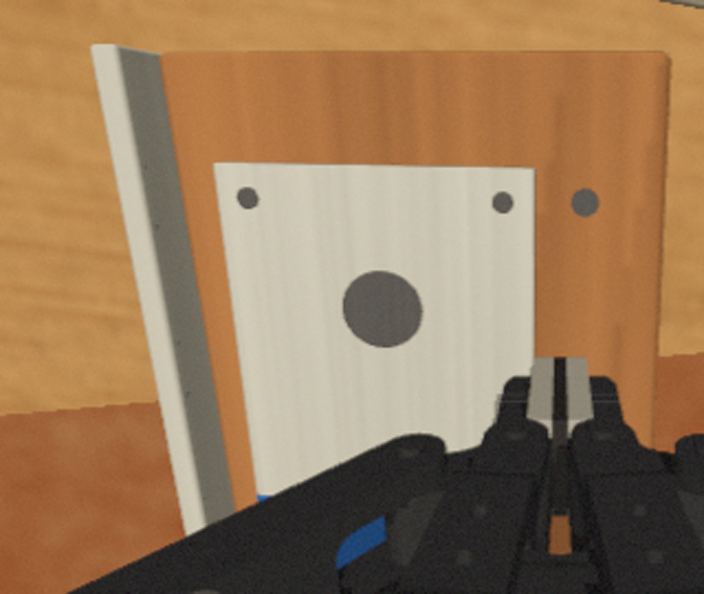

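```bash
python3 -m jog '[[[-0.0003,0.002,0,0,0,0],[-0.0006,0.004,0,0,0,0],[-0.0008,0.006,0,0,0,0],[-0.0011,0.008,0,0,0,0],[-0.0011,0.008,0,0,0,0]]]'
python3 -m jog '[[[-0.0002,0.0015,0,0,0,0],[-0.0004,0.003,0,0,0,0],[-0.0004,0.003,0,0,0,0]]]'
python3 - <<'E'
from h import *
snap('wrist','wrist5')
im=load('wrist5')[0]; cv2.imwrite('pics/w5c.png',cv2.resize(im[60:330,0:320],None,fx=2.2,fy=2.2,interpolation=cv2.INTER_CUBIC)[:,:,::-1])
E
```

```text
time_s: 4.65
ee_pos: [0.5142, 0.0118, 0.0633]
tool_rot: [-0.0, 0.998, 0.068, -0.0]
contact_force: [-0.5, -0.2, -1.1]
opening: -0.0001
time_s: 4.9
ee_pos: [0.5138, 0.0146, 0.0633]
tool_rot: [-0.0, 0.998, 0.068, -0.0]
contact_force: [0.2, -0.5, -0.0]
opening: -0.0002
```

View pics/w5c.png

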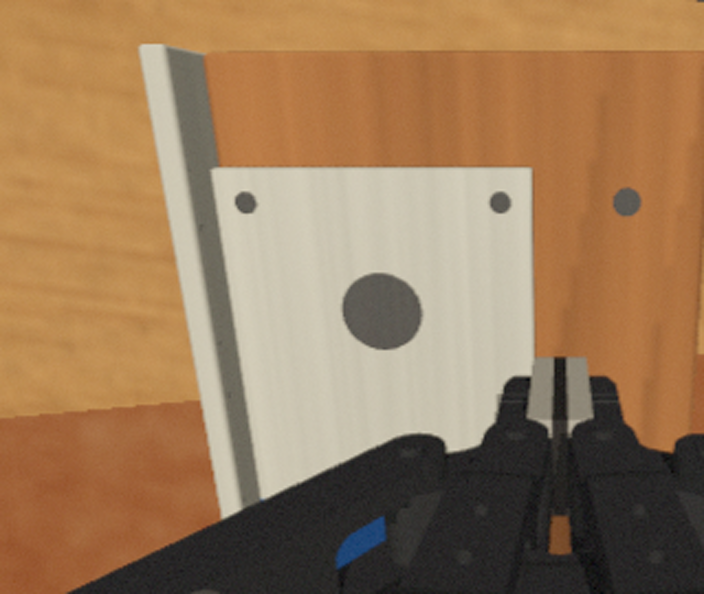

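The panel's left side is now almost at the fence, along its whole visible length. I'll press another 1 to 2 mm.

```bash
python3 -m jog '[[[-0.0001,0.001,0,0,0,0],[-0.0003,0.002,0,0,0,0],[-0.0003,0.002,0,0,0,0],[-0.0003,0.002,0,0,0,0]]]'
```

```text
time_s: 5.28
ee_pos: [0.5136, 0.0164, 0.0633]
tool_rot: [-0.0, 0.998, 0.068, 0.0]
contact_force: [0.3, -0.4, 0.1]
opening: -0.0001
```

```bash
python3 -m jog '[[[-0.0001,0.001,0,0,0,0],[-0.0001,0.001,0,0,0,0],[-0.0001,0.001,0,0,0,0]]]'
python3 -m jog '[[[-0.0001,0.001,0,0,0,0],[-0.0001,0.001,0,0,0,0],[-0.0001,0.001,0,0,0,0]]]'
```

```text
time_s: 5.53
ee_pos: [0.5136, 0.0166, 0.0633]
tool_rot: [0.0, 0.998, 0.068, 0.0]
contact_force: [0.8, -2.7, 0.0]
opening: -0.0001
time_s: 5.78
ee_pos: [0.5136, 0.0167, 0.0633]
tool_rot: [0.001, 0.998, 0.067, 0.0]
contact_force: [1.7, -4.7, -0.7]
opening: 0.0001
```

Run:
```python
from h import *
snap('wrist','wrist6')
im=load('wrist6')[0]; cv2.imwrite('pics/w6c.png',cv2.resize(im[60:330,0:320],None,fx=2.2,fy=2.2,interpolation=cv2.INTER_CUBIC)[:,:,::-1])
```

```text
(no output)
```

View pics/w6c.png

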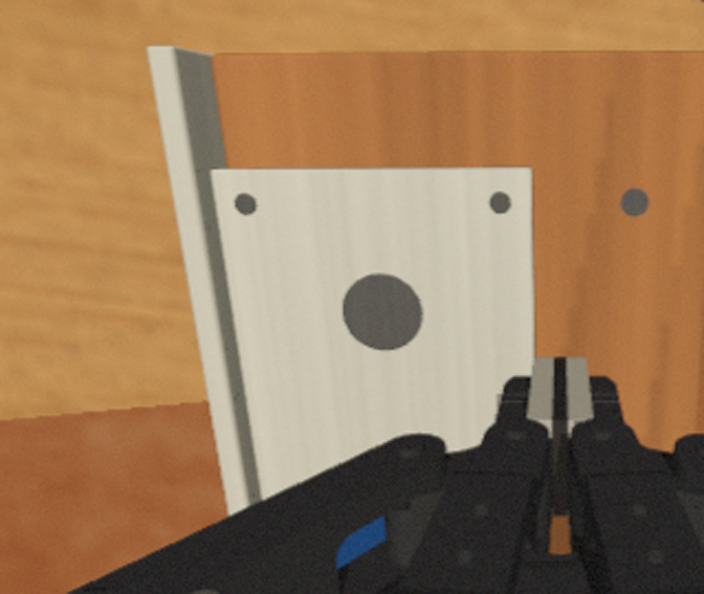

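```bash
python3 -m jog '[[[0.0007,-0.005,0,0,0,0],[0.0014,-0.01,0,0,0,0],[0.0014,-0.01,0.015,0,0,0],[0.0014,-0.01,0.03,0,0,0]]]'
python3 - <<'E'
from meas import *
im,d,K,T=load('wrist6')
S=cv2.cvtColor(im,cv2.COLOR_RGB2HSV)[...,1].astype(np.float32)
o=lambda p:(p[0]/2.2-.3,p[1]/2.2+60-.3)
L={}
for n,a,b,z in [('pF',(220,169),(525,168),.056),('pR',(531,175),(533,340),.056),('pL',(214,180),(250,430),.056),('ftop',(177,70),(250,480),.062),('ffoot',(212,70),(227,160),.05)]:
    P,g=edge(S,o(a),o(b),2.5); L[n]=fit(plane(P,K,T,z)); print(n,np.round(L[n][0],4),round(float(ang(L[n])),4),L[n][2])
print(inter(L['pF'],L['pR']),inter(L['pF'],L['pL']))
E
```

```text
time_s: 6.17
ee_pos: [0.5138, 0.0085, 0.0929]
tool_rot: [-0.0, 0.998, 0.068, -0.001]
contact_force: [0.8, 0.7, 0.3]
opening: 0.0
pF [0.566  0.0661] -1.4322 2.716681426101806e-05
pR [0.5504 0.0278] 0.143 3.139807449871997e-05
pL [0.5238 0.0988] 0.1374 0.00015986248080578297
ftop [0.5327 0.1002] 0.1504 0.0003580017114205603
ffoot [0.5736 0.1054] 0.1385 3.26159659977869e-05
[0.5708897  0.03074081] [0.56067836 0.10393097]
```

Far edge mid is at (0.566, 0.067), and the panel is square with the fence (0.143 / 0.139 rad). The push needed is about 86 mm. I'll go behind the far edge with the fingers spread to about 30 mm, for a two-point push.

```bash
python3 -m jog '[[[0.022,0.02,0.01,0,0,0],[0.045,0.041,0.01,0,0,0],[0.067,0.062,0.005,0,0,0],[0.067,0.062,0,0,0,0],[0.067,0.062,-0.01,0,0,0],[0.067,0.062,-0.015,0,0,0],[0.067,0.062,-0.015,0,0,0],[0.067,0.062,-0.015,0,0,0]]]' 35
python3 - <<'E'
from h import *
from bench import r; print(r.get_obs()['ee_pos'])
snap('wrist','wrist7'); snap('top','top7')
im=load('top7')[0]; cv2.imwrite('pics/top7c.png',cv2.resize(im[100:230,180:330],None,fx=4,fy=4,interpolation=cv2.INTER_CUBIC)[:,:,::-1])
E
```

```text
time_s: 6.83
ee_pos: [0.58, 0.069, 0.0774]
tool_rot: [0.0, 0.998, 0.067, -0.002]
contact_force: [0.3, -0.1, -0.8]
opening: 0.0298
[0.57995052 0.06899109 0.07739801]
```

View pics/wrist7.png

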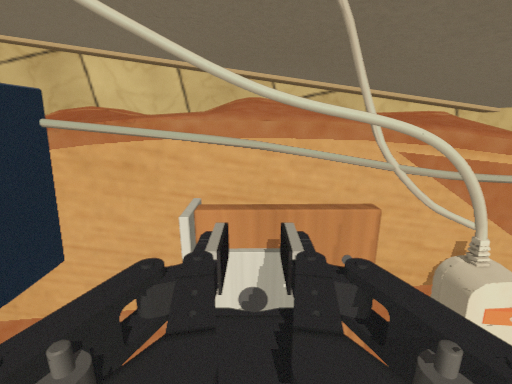

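View pics/top7c.png

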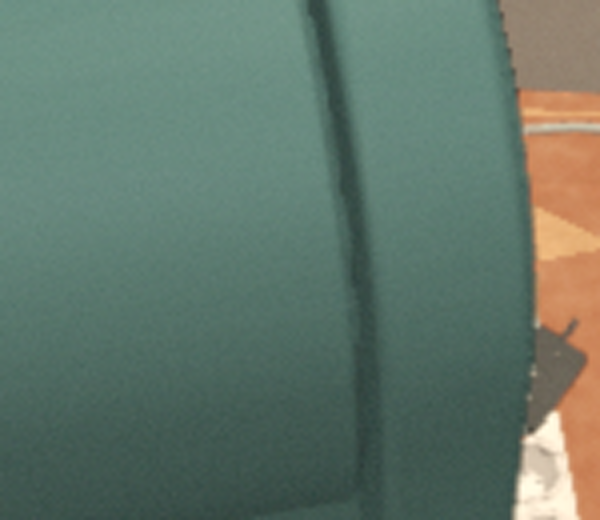

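The panel's far edge is visible between the fingers at about row 249. The fence end is at cols 185-195, clear of the left finger at col 205. I'll shift 3 mm further back and lower.

```bash
python3 -m jog '[[[0.003,0.0004,0,0,0,0],[0.003,0.0004,-0.006,0,0,0],[0.003,0.0004,-0.012,0,0,0],[0.003,0.0004,-0.014,0,0,0],[0.003,0.0004,-0.014,0,0,0]]]'; python3 -m jog '[[[0,0,-0.002,0,0,0],[0,0,-0.002,0,0,0],[0,0,-0.002,0,0,0]]]'
python3 - <<'E'
from h import *
snap('wrist','wrist8'); snap('side','side8')
im=load('side8')[0]; a=cv2.resize(im[150:230,225:325],None,fx=4,fy=4,interpolation=cv2.INTER_CUBIC)
b=cv2.resize(load('wrist8')[0][190:310,150:400],None,fx=1.6,fy=1.6*320/192,interpolation=cv2.INTER_CUBIC)[:320]
cv2.imwrite('pics/s8.png',np.hstack([a,b])[:,:,::-1])
E
```

```text
time_s: 7.35
ee_pos: [0.584, 0.0706, 0.0634]
tool_rot: [0.0, 0.998, 0.068, -0.001]
contact_force: [0.3, -1.1, -0.4]
opening: 0.0295
time_s: 7.6
ee_pos: [0.5847, 0.0707, 0.0622]
tool_rot: [0.0, 0.998, 0.068, -0.0]
contact_force: [0.8, 0.4, 0.8]
opening: 0.03
```

View pics/s8.png

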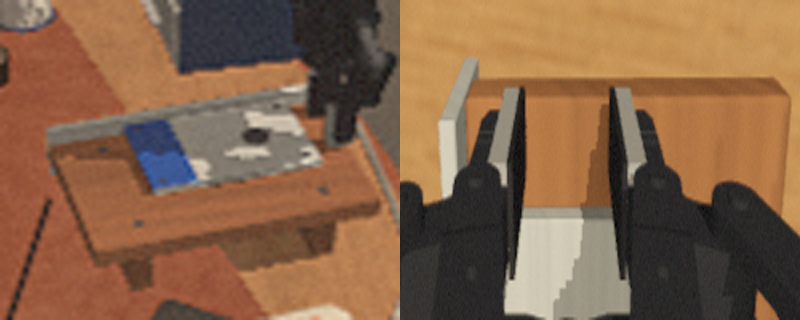

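```bash
python3 -m jog '[[[0,0,-0.0015,0,0,0],[0,0,-0.0015,0,0,0],[0,0,-0.0015,0,0,0]]]'; python3 -m jog '[[[0,0,-0.001,0,0,0],[0,0,-0.001,0,0,0],[0,0,-0.001,0,0,0]]]'
```

```text
time_s: 7.95
ee_pos: [0.5847, 0.0707, 0.0608]
tool_rot: [0.0, 0.998, 0.068, -0.0]
contact_force: [0.2, -0.4, -0.4]
opening: 0.0297
time_s: 8.2
ee_pos: [0.5848, 0.0707, 0.0606]
tool_rot: [0.0, 0.998, 0.068, -0.0]
contact_force: [-1.3, -0.7, 6.4]
opening: 0.0299
```

The fingertips touched the board at TCP z 0.0607, so the height is now calibrated. I'll raise 3 mm and start pushing.

```bash
python3 -m jog '[[[0,0,0.003,0,0,0],[-0.004,-0.0006,0.003,0,0,0],[-0.008,-0.0011,0.003,0,0,0],[-0.012,-0.0017,0.003,0,0,0],[-0.016,-0.0022,0.003,0,0,0],[-0.02,-0.0028,0.003,0,0,0],[-0.024,-0.0034,0.003,0,0,0],[-0.028,-0.0039,0.003,0,0,0]]]'; python3 -m jog '[[[-0.004,-0.0006,0,0,0,0],[-0.008,-0.0011,0,0,0,0],[-0.012,-0.0017,0,0,0,0],[-0.016,-0.0022,0,0,0,0],[-0.02,-0.0028,0,0,0,0],[-0.02,-0.0028,0,0,0,0]]]';python3 - <<'E'
from h import *
snap('wrist','wrist9'); snap('side','side9')
im=load('side9')[0]; a=cv2.resize(im[150:230,225:325],None,fx=4,fy=4,interpolation=cv2.INTER_CUBIC)
b=cv2.resize(load('wrist9')[0][190:310,150:400],None,fx=1.6,fy=1.6*320/192,interpolation=cv2.INTER_CUBIC)[:320]
cv2.imwrite('pics/s9.png',np.hstack([a,b])[:,:,::-1])
E
```

```text
time_s: 8.87
ee_pos: [0.5565, 0.0668, 0.0628]
tool_rot: [-0.0, 0.998, 0.068, 0.0]
contact_force: [1.9, -0.1, -0.2]
opening: 0.03
time_s: 9.37
ee_pos: [0.5352, 0.0638, 0.0627]
tool_rot: [0.0, 0.998, 0.068, -0.001]
contact_force: [-0.1, -0.2, -0.1]
opening: 0.0296
```

View pics/s9.png

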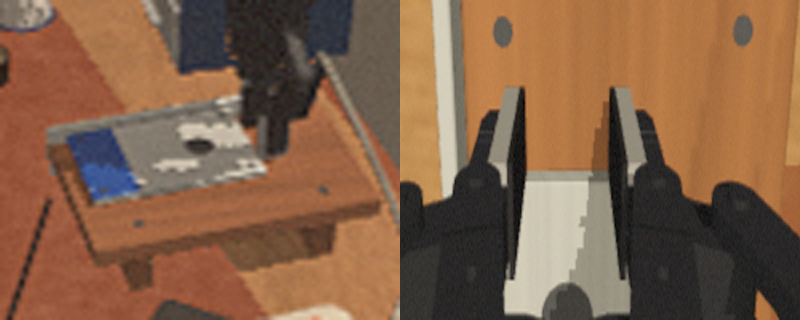

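Run:
```python
from meas import *
im,d,K,T=load('wrist9')
g=cv2.cvtColor(im,cv2.COLOR_RGB2HSV)[...,2].astype(np.float32)
S=cv2.cvtColor(im,cv2.COLOR_RGB2HSV)[...,1].astype(np.float32)
print(g[248:264,240], S[248:264,240])
P,G=edge(S,(229,255),(262,255),5); print(P[[0,-1]],G.mean())
for z in (.05,.056):
  l=fit(plane(P,K,T,z)); u=np.array([.9903,.139]); print(z,l[0],l[0]@u,ang(l))
```

```text
[183. 185. 184. 184. 182. 185. 166. 162. 164. 163. 203. 207. 205. 205.
 205. 205.] [159. 157. 155. 157. 158. 156.  49.  38.  37.  41.  33.  33.  32.  31.
  34.  32.]
[[232.3        253.57821266]
 [258.7        253.51415479]] 19.917212
0.05 [0.52425236 0.0673891 ] 0.52853419226408 -1.4302509
0.056 [0.527485   0.06761129] 0.5317663779705762 -1.4301744
```

The push is working and the panel stays square (0.140). About 44 mm remain; I'll push 34 and measure again.

```bash
python3 -m jog '[[[-0.004,-0.0006,0,0,0,0],[-0.008,-0.0011,0,0,0,0],[-0.012,-0.0017,0,0,0,0],[-0.016,-0.0022,0,0,0,0],[-0.02,-0.0028,0,0,0,0],[-0.024,-0.0034,0,0,0,0],[-0.028,-0.0039,0,0,0,0],[-0.032,-0.0045,0,0,0,0]]]'; python3 -m jog '[[[-0.002,-0.0003,0,0,0,0],[-0.002,-0.0003,0,0,0,0]]]';python3 - <<'E'
from h import *
snap('wrist','wrist10'); snap('side','side10')
im=load('side10')[0]; a=cv2.resize(im[150:230,225:325],None,fx=4,fy=4,interpolation=cv2.INTER_CUBIC)
b=cv2.resize(load('wrist10')[0][190:310,150:400],None,fx=1.6,fy=1.6*320/192,interpolation=cv2.INTER_CUBIC)[:320]
cv2.imwrite('pics/s10.png',np.hstack([a,b])[:,:,::-1])
E
```

```text
time_s: 10.13
ee_pos: [0.5043, 0.0595, 0.0628]
tool_rot: [0.0, 0.998, 0.068, -0.0]
contact_force: [0.0, -0.2, -0.8]
opening: 0.0296
time_s: 10.3
ee_pos: [0.5017, 0.0591, 0.0628]
tool_rot: [0.0, 0.998, 0.068, -0.001]
contact_force: [0.9, 0.5, -0.9]
opening: 0.0298
```

View pics/s10.png

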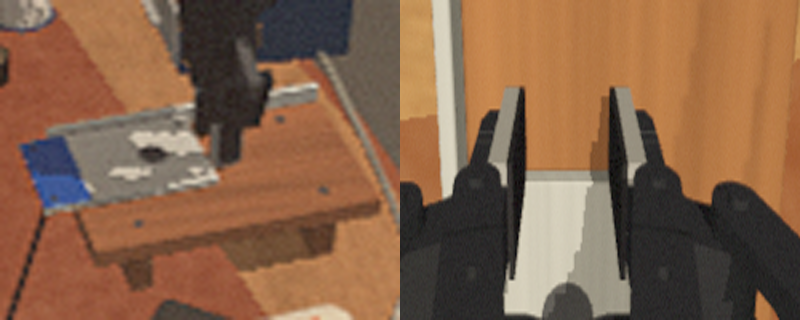

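Time used is 10.3 s. I'll back off, rise and measure the blue line against the board end.

```bash
python3 -m jog '[[[0.012,0.0017,0,0,0,0],[0.012,0.0017,0.03,0,0,0],[0.006,0.0017,0.07,0,0,0],[-0.012,-0.008,0.1,0,0,0],[-0.03,-0.02,0.13,0,0,0],[-0.048,-0.032,0.15,0,0,0],[-0.048,-0.032,0.15,0,0,0],[-0.048,-0.032,0.15,0,0,0]]]';python3 - <<'E'
from h import *
snap('wrist','wrist11'); snap('side','side11')
im=load('wrist11')[0]; cv2.imwrite('pics/w11.png',cv2.resize(im[0:280,80:380],None,fx=2.6,fy=2.1,interpolation=cv2.INTER_CUBIC)[:,:,::-1])
E
```

```text
time_s: 11.07
ee_pos: [0.4545, 0.0266, 0.2139]
tool_rot: [0.0, 0.998, 0.067, 0.001]
contact_force: [0.1, -0.1, 0.1]
opening: 0.0299
```

View pics/w11.png

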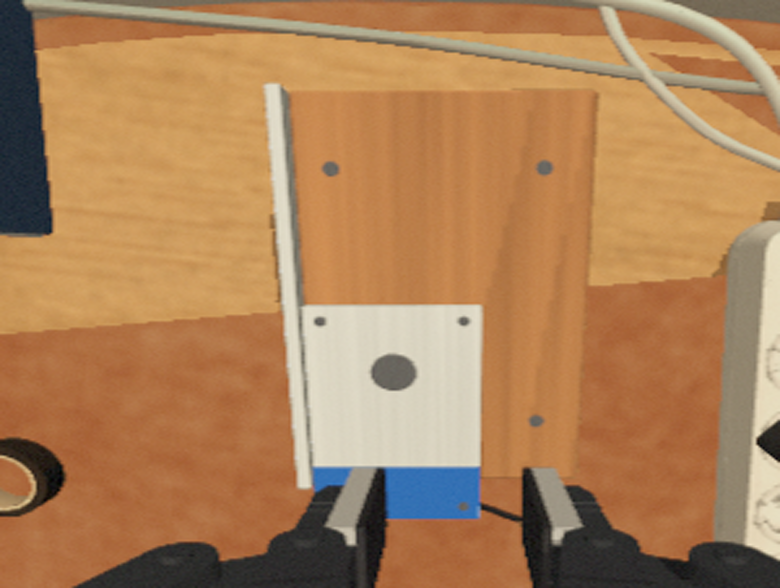

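```bash
cat > m11.py <<'E'
from meas import *
tag='wrist11'
def run(tag,ed):
    im,d,K,T=load(tag)
    ch={c:im[...,i].astype(np.float32) for i,c in enumerate('RGB')}; ch['S']=cv2.cvtColor(im,cv2.COLOR_RGB2HSV)[...,1].astype(np.float32)
    L={}
    for n,c,a,b,z,h in ed:
        P,G=edge(ch[c],a,b,h); L[n]=fit(plane(P,K,T,z)); l=L[n]
        print(n,np.round(l[0],4),'yaw',round(float(ang(l)+(np.pi/2 if abs(ang(l))>.8 else 0)),4),'res',round(l[2]*1e3,2),'g',round(float(G.mean()),1),np.round(P[[0,-1]],1).tolist())
    return L
E
python3 - <<'E'
from m11 import *
o=lambda x,y:(x/2.6+80-.3,y/2.1-.3)
L=run('wrist11',[('far','S',o(300,91),o(590,91),.05,2.5),('near','G',o(485,477),o(520,477),.05,3),('nearR','R',o(485,477),o(520,477),.05,3),('ftop','S',o(280,100),o(309,470),.062,2),('ffoot','S',o(288,110),o(301,290),.05,1.5),('right','G',o(596,100),o(590,270),.05,3),
('pF','S',o(305,304),o(478,304),.056,3),('pR','S',o(482,310),o(480,460),.056,3),('pL','B',o(303,315),o(312,460),.056,3),('line','R',o(390,466),o(475,466),.056,3),('line0','R',o(318,466),o(350,466),.056,3),('pN','S',o(388,518),o(475,518),.056,3)])
u=np.array([np.cos(.14),np.sin(.14)]);v=np.array([-u[1],u[0]])
for n in L: print(n,'s',round(L[n][0]@u*1e3,1),'t',round(L[n][0]@v*1e3,1))
im=load('wrist11')[0]
print(im[220:235,270].tolist())
E
```

```text
far [0.5937 0.0484] yaw 0.1402 res 0.17 g 2.1 [[206.2, 42.5], [295.5, 42.4]]
near [ 0.4027 -0.004 ] yaw 0.1217 res 0.06 g 3.9 [[267.6, 226.6], [278.4, 226.6]]
nearR [ 0.4027 -0.0039] yaw 0.139 res 0.04 g 4.5 [[267.6, 226.4], [278.4, 226.4]]
ftop [0.5057 0.0972] yaw 0.138 res 0.38 g 1.4 [[188.8, 64.9], [197.4, 205.9]]
ffoot [0.5418 0.1021] yaw 0.1386 res 0.02 g 14.4 [[191.3, 60.6], [195.3, 129.2]]
right [ 0.5605 -0.0158] yaw 0.1469 res 0.11 g 4.8 [[309.2, 55.4], [307.0, 120.2]]
pF [0.4924 0.0527] yaw 0.1354 res 0.01 g 21.1 [[203.7, 144.6], [256.9, 144.6]]
pR [0.4497 0.0136] yaw 0.1333 res 0.09 g 16.6 [[265.2, 154.5], [264.4, 211.6]]
pL [0.4446 0.0897] yaw 0.1428 res 0.8 g 9.9 [[194.6, 156.7], [199.7, 211.8]]
line [0.4064 0.0283] yaw 0.1344 res 0.03 g 18.9 [[233.0, 222.0], [259.1, 222.0]]
line0 [0.4004 0.0728] yaw 0.1351 res 0.01 g 19.0 [[203.2, 222.0], [213.1, 222.0]]
pN [0.375  0.0281] yaw 0.1322 res 0.03 g 12.5 [[232.3, 246.5], [259.0, 246.6]]
far s 594.6 t -35.0
near s 398.2 t -60.1
nearR s 398.2 t -60.1
ftop s 514.3 t 25.7
ffoot s 550.7 t 25.5
right s 552.8 t -93.8
pF s 495.0 t -16.6
pR s 447.2 t -49.2
pL s 452.7 t 26.8
line s 406.4 t -28.7
line0 s 406.6 t 16.2
pN s 375.2 t -24.5
[[188, 126, 71], [190, 128, 76], [189, 128, 74], [190, 128, 74], [190, 128, 73], [191, 130, 77], [190, 127, 74], [165, 105, 62], [172, 108, 63], [173, 108, 65], [174, 110, 66], [175, 110, 67], [175, 109, 66], [174, 106, 63], [176, 108, 66]]
```

Run:
```python
from m11 import *
u=np.array([np.cos(.139),np.sin(.139)])
def show(L):
    for n in L: print('   ',n,'s',round(L[n][0]@u*1e3,1))
o=lambda x,y:(x/3+160-.3,y/3+30-.3)
print('w1');show(run('wrist1',[('nearG','G',o(120,556),o(370,553),.05,2.5),('nearR','R',o(220,556),o(370,553),.05,2.5),('farG','G',o(80,44),o(380,44),.05,3),('farB','B',o(80,44),o(380,44),.05,3),('pF','S',o(135,109),o(325,118),.056,3),('pN','R',o(135,433),o(310,439),.056,3)]))
o=lambda x,y:(x/2.6+80-.3,y/2.1-.3)
print('w11');show(run('wrist11',[('farG','G',o(300,91),o(590,91),.05,2.5),('farB','B',o(300,91),o(590,91),.05,2.5)]))
o=lambda x,y:(x/2.2-.3,y/2.2+60-.3)
print('w4');show(run('wrist4',[('farG','G',o(175,51),o(650,52),.05,2.5),('farB','B',o(175,51),o(650,52),.05,2.5)]))
im=load('wrist11')[0]; print(im[36:50,250].tolist()); im=load('wrist1')[0]; print(im[208:222,250].tolist())
# top0
im,d,K,T=load('top0'); 
o=lambda x,y:(x/5+200-.4,y/5+130-.4)
print('top0');show(run('top0',[('near','G',o(115,436),o(335,412),.05,2.5),('far','G',o(85,55),o(295,35),.05,2.5),('pF','S',o(125,93),o(260,84),.056,2.5),('pN','S',o(138,324),o(270,314),.056,2.5)]))
```

```text
w1
nearG [0.3994 0.0125] yaw 0.1363 res 0.32 g 3.5 [[208.0, 214.0], [274.7, 214.7]]
nearR [0.4008 0.0028] yaw 0.134 res 0.1 g 2.1 [[238.0, 214.4], [278.0, 214.7]]
farG [0.594  0.0478] yaw 0.1453 res 0.09 g 3.6 [[196.4, 43.7], [276.4, 43.7]]
farB [0.5948 0.0425] yaw 0.1442 res 0.1 g 2.5 [[196.4, 43.7], [276.4, 43.7]]
pF [0.569  0.0509] yaw 0.0944 res 0.1 g 19.1 [[211.1, 65.9], [261.7, 68.5]]
pN [0.4507 0.0331] yaw 0.0945 res 0.08 g 11.5 [[210.6, 173.4], [257.2, 175.6]]
    nearG s 397.3
    nearR s 397.3
    farG s 594.9
    farB s 594.9
    pF s 570.5
    pN s 450.9
w11
farG [0.5922 0.0585] yaw 0.1427 res 0.25 g 3.8 [[206.2, 42.9], [295.5, 41.9]]
farB [0.594  0.0461] yaw 0.1481 res 0.29 g 2.6 [[206.2, 42.6], [295.5, 41.8]]
    farG s 594.6
    farB s 594.7
w4
farG [0.594  0.0513] yaw 0.1394 res 0.04 g 4.4 [[100.8, 82.9], [273.6, 82.5]]
farB [0.594  0.0513] yaw 0.1392 res 0.06 g 2.8 [[100.8, 82.8], [273.6, 82.6]]
    farG s 595.4
    farB s 595.4
[[213, 164, 101], [213, 164, 102], [213, 163, 100], [211, 159, 97], [208, 155, 92], [208, 155, 92], [209, 155, 91], [203, 140, 82], [192, 131, 77], [190, 127, 75], [188, 126, 72], [189, 127, 75], [189, 129, 75], [190, 128, 76]]
[[190, 128, 77], [189, 126, 71], [190, 128, 76], [189, 127, 75], [192, 130, 77], [190, 128, 75], [190, 129, 77], [180, 113, 67], [178, 112, 69], [177, 111, 66], [177, 111, 66], [178, 113, 67], [179, 114, 69], [180, 115, 71]]
top0
near [0.3976 0.0257] yaw 0.1417 res 0.59 g 4.6 [[227.0, 216.4], [262.2, 212.5]]
far [0.5941 0.0493] yaw 0.1265 res 0.61 g 3.4 [[220.7, 139.3], [254.4, 136.6]]
pF [0.5705 0.0452] yaw 0.0922 res 0.17 g 13.9 [[227.3, 147.4], [248.9, 146.1]]
pN [0.4508 0.0362] yaw 0.0938 res 0.75 g 13.8 [[229.8, 193.6], [251.0, 192.5]]
    near s 397.4
    far s 595.2
    pF s 571.3
    pN s 451.4
```

Estimates: board near end s≈396.3 mm (both ends averaged, the edges look slightly rounded), blue line s≈406.9 mm. That leaves about 10.5 mm to push, so I'll go back behind the panel.

```bash
python3 -m jog '[[[0.031,0.017,0,0,0,0],[0.062,0.0345,-0.01,0,0,0],[0.062,0.0345,-0.045,0,0,0],[0.062,0.0345,-0.08,0,0,0],[0.062,0.0345,-0.115,0,0,0],[0.062,0.0345,-0.135,0,0,0],[0.062,0.0345,-0.135,0,0,0],[0.062,0.0345,-0.135,0,0,0]]]'; python3 -m jog '[[[0,0,-0.008,0,0,0],[0,0,-0.016,0,0,0],[0,0,-0.016,0,0,0],[0,0,-0.016,0,0,0]]]'
```

```text
time_s: 11.83
ee_pos: [0.5159, 0.0623, 0.0757]
tool_rot: [0.0, 0.998, 0.068, -0.002]
contact_force: [0.4, -0.3, 0.7]
opening: 0.0296
time_s: 12.17
ee_pos: [0.517, 0.0618, 0.0622]
tool_rot: [-0.0, 0.998, 0.068, 0.0]
contact_force: [0.5, -0.2, 0.6]
opening: 0.03
```

```bash
python3 -m jog '[[[-0.004,-0.0006,0,0,0,0],[-0.008,-0.0011,0,0,0,0],[-0.012,-0.0017,0,0,0,0],[-0.016,-0.0022,0,0,0,0],[-0.019,-0.0027,0,0,0,0],[-0.022,-0.0031,0,0,0,0],[-0.024,-0.0034,0,0,0,0],[-0.0248,-0.0035,0,0,0,0]]]'; python3 -m jog '[[[0,0,0,0,0,0],[0,0,0,0,0,0]]]'
```

```text
time_s: 12.83
ee_pos: [0.4921, 0.0583, 0.062]
tool_rot: [-0.0, 0.998, 0.068, 0.0]
contact_force: [1.4, 0.5, 0.5]
opening: 0.0294
time_s: 13.0
ee_pos: [0.492, 0.0582, 0.0618]
tool_rot: [-0.0, 0.998, 0.068, 0.0]
contact_force: [0.5, 0.9, 1.2]
opening: 0.0299
```

```bash
python3 -m jog '[[[0.012,0.0017,0,0,0,0],[0.012,0.0017,0.03,0,0,0],[0.006,-0.01,0.07,0,0,0],[-0.012,-0.03,0.105,0,0,0],[-0.03,-0.05,0.135,0,0,0],[-0.045,-0.07,0.165,0,0,0],[-0.047,-0.08,0.185,0,0,0],[-0.047,-0.08,0.185,0,0,0]]]' 20;python3 -m jog '[[[0,0,0,0,0,0],[0,0,0,0,0,0]]]'
python3 - <<'E'
from h import *
snap('wrist','wrist12'); snap('side','side12'); snap('top','top12')
im=load('wrist12')[0]; cv2.imwrite('pics/w12.png',cv2.resize(im[20:290,60:340],None,fx=2.8,fy=2.2,interpolation=cv2.INTER_CUBIC)[:,:,::-1])
im=load('side12')[0]; a=cv2.resize(im[150:230,225:325],None,fx=4,fy=4,interpolation=cv2.INTER_CUBIC)
b=cv2.resize(load('top12')[0][135:225,200:300],None,fx=4,fy=3.555,interpolation=cv2.INTER_CUBIC)[:320]
cv2.imwrite('pics/s12.png',np.hstack([a,b])[:,:,::-1])
E
```

```text
time_s: 13.67
ee_pos: [0.445, -0.0246, 0.2502]
tool_rot: [0.001, 0.998, 0.065, 0.003]
contact_force: [-0.3, 0.2, 0.8]
opening: 0.017
time_s: 13.83
ee_pos: [0.4443, -0.0213, 0.2461]
tool_rot: [-0.0, 0.998, 0.068, -0.001]
contact_force: [0.5, -0.0, -0.2]
opening: 0.017
```

View pics/w12.png

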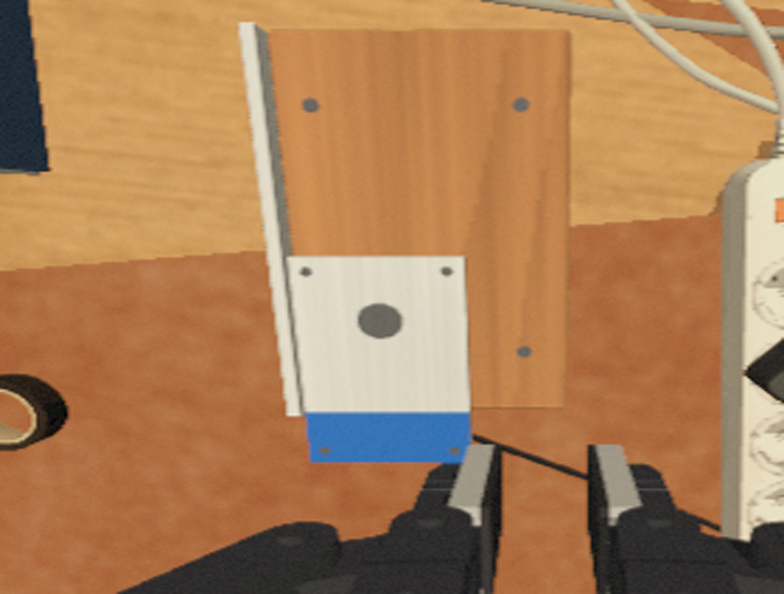

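View pics/s12.png

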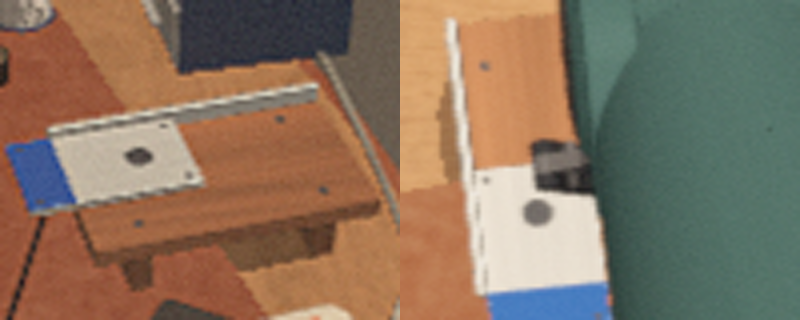

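Blue line is at row ~412 and the board end at row ~407 in the crop, with 6 mm of parallax between them. Panel is along the fence. I'll put numbers on it.

Run:
```python
from m11 import *
o=lambda x,y:(x/2.8+60-.3,y/2.2+20-.3)
L=run('wrist12',[('far','G',o(275,30),o(565,30),.05,2.5),('nearG','G',o(477,407),o(562,406),.05,2.5),('nearR','R',o(477,407),o(562,406),.05,2.5),('ftop','S',o(258,50),o(297,400),.062,2),('ffoot','S',o(269,60),o(286,230),.05,1.5),
('fnear','R',o(288,414),o(299,414),.062,2.5),
('pF','S',o(290,257),o(462,256),.056,3),('pR','S',o(465,262),o(469,405),.056,3),('pL','S',o(289,262),o(304,408),.056,2),('line','R',o(310,412),o(467,412),.056,3),('pN','S',o(315,461),o(430,461),.056,3)])
u=np.array([np.cos(.139),np.sin(.139)]);v=np.array([-u[1],u[0]])
for n in L: print(n,'s',round(L[n][0]@u*1e3,1),'t',round(L[n][0]@v*1e3,1))
```

```text
far [0.5951 0.0402] yaw 0.1388 res 0.17 g 3.7 [[168.3, 32.8], [251.1, 33.0]]
nearG [ 0.404  -0.0168] yaw 0.1313 res 0.06 g 4.9 [[233.1, 204.5], [257.4, 204.7]]
nearR [ 0.4042 -0.018 ] yaw 0.1387 res 0.04 g 6.2 [[233.1, 204.5], [257.4, 204.5]]
ftop [0.5048 0.0969] yaw 0.1384 res 0.14 g 1.4 [[152.6, 58.4], [164.3, 185.6]]
ffoot [0.5263 0.0996] yaw 0.1338 res 0.05 g 14.1 [[156.4, 54.7], [161.7, 116.5]]
fnear [0.3887 0.0833] yaw 0.1394 res 0.01 g 8.0 [[163.0, 208.6], [166.1, 208.6]]
pF [0.4823 0.0536] yaw 0.1371 res 0.02 g 17.1 [[169.4, 135.8], [218.6, 135.7]]
pR [0.4391 0.0115] yaw 0.1377 res 0.13 g 17.2 [[225.7, 145.3], [227.4, 197.3]]
pL [0.4353 0.0865] yaw 0.1388 res 0.27 g 1.2 [[163.0, 145.5], [168.3, 198.5]]
line [0.3938 0.0472] yaw 0.1371 res 0.01 g 19.2 [[176.0, 207.0], [220.9, 207.0]]
pN [0.3629 0.0458] yaw 0.1318 res 0.1 g 12.3 [[176.3, 229.5], [209.2, 229.7]]
far s 595.0 t -42.6
nearG s 397.8 t -72.7
nearR s 397.8 t -73.9
ftop s 513.3 t 26.1
ffoot s 535.0 t 25.7
fnear s 396.5 t 28.7
pF s 485.1 t -13.8
pR s 436.5 t -49.4
pL s 443.1 t 25.4
line s 396.5 t -7.8
pN s 365.7 t -4.9
```

Blue line is at s≈396.5-397.1 against a board end of ≈396.4 (fence end 396.5), so it is on target. Panel yaw is 0.137 against 0.139 for the ledge. The side gap reads ~0 to 0.5 mm, so I'll confirm it with a light press towards the fence, fingers shut.

```bash
python3 -m jog '[[[0.002,0.004,-0.03,0,0,0],[0.002,0.004,-0.065,0,0,0],[0.002,0.004,-0.1,0,0,0],[0.002,0.004,-0.135,0,0,0],[0.002,0.004,-0.16,0,0,0],[0.002,0.004,-0.17,0,0,0],[0.002,0.004,-0.17,0,0,0]]]' 0; python3 -m jog '[[[0,0,-0.007,0,0,0],[0,0,-0.013,0,0,0],[0,0,-0.013,0,0,0],[0,0,-0.013,0,0,0]]]'
```

```text
time_s: 14.57
ee_pos: [0.4448, -0.017, 0.0734]
tool_rot: [-0.0, 0.998, 0.069, -0.004]
contact_force: [-0.8, 0.1, 0.4]
opening: -0.0001
time_s: 14.9
ee_pos: [0.4472, -0.0177, 0.064]
tool_rot: [0.0, 0.998, 0.068, 0.0]
contact_force: [0.2, -0.3, -0.2]
opening: 0.0003
```

```bash
python3 -m jog '[[[-0.0006,0.004,0,0,0,0],[-0.0011,0.008,0,0,0,0],[-0.0017,0.012,0,0,0,0],[-0.0022,0.016,0,0,0,0],[-0.0028,0.02,0,0,0,0],[-0.0032,0.023,0,0,0,0],[-0.0032,0.023,0,0,0,0]]]'; python3 -m jog '[[[-0.0001,0.001,0,0,0,0],[-0.0002,0.0015,0,0,0,0],[-0.0002,0.0015,0,0,0,0],[-0.0002,0.0015,0,0,0,0]]]'
```

```text
time_s: 15.48
ee_pos: [0.4437, 0.0062, 0.0639]
tool_rot: [-0.0, 0.998, 0.069, 0.0]
contact_force: [-0.4, -0.0, -0.5]
opening: -0.0006
time_s: 15.82
ee_pos: [0.4435, 0.0066, 0.0638]
tool_rot: [0.0, 0.998, 0.068, -0.0]
contact_force: [-0.7, -0.3, 0.2]
opening: -0.0002
```

```bash
python3 -m jog '[[[-0.0001,0.001,0,0,0,0],[-0.0001,0.001,0,0,0,0],[-0.0001,0.001,0,0,0,0]]]'; python3 -m jog '[[[-0.0001,0.001,0,0,0,0],[-0.0001,0.001,0,0,0,0],[-0.0001,0.001,0,0,0,0]]]'
```

```text
time_s: 16.07
ee_pos: [0.4436, 0.0068, 0.0638]
tool_rot: [0.0, 0.998, 0.067, 0.0]
contact_force: [0.1, -3.8, -1.3]
opening: 0.0003
time_s: 16.32
ee_pos: [0.4436, 0.0069, 0.0638]
tool_rot: [0.001, 0.998, 0.067, 0.0]
contact_force: [1.3, -6.6, -0.5]
opening: -0.0002
```

It is firm against the fence at the same lateral position as before (t=-54.6 mm, 6.6 N). I'll withdraw along the push line, then go up and away.

```bash
python3 -m jog '[[[0.0007,-0.005,0,0,0,0],[0.0021,-0.015,0,0,0,0],[0.003,-0.022,0.02,0,0,0],[0.003,-0.022,0.055,0,0,0],[0.003,-0.022,0.09,0,0,0],[0.003,-0.022,0.125,0,0,0],[0.003,-0.024,0.16,0,0,0],[0.003,-0.026,0.183,0,0,0]]]'; python3 -m jog '[[[0,0,0,0,0,0],[0,0,0,0,0,0]]]'
python3 - <<'E'
from h import *
snap('wrist','wrist13')
im=load('wrist13')[0]; cv2.imwrite('pics/w13.png',cv2.resize(im[20:290,60:340],None,fx=2.8,fy=2.2,interpolation=cv2.INTER_CUBIC)[:,:,::-1])
E
```

```text
time_s: 16.98
ee_pos: [0.4469, -0.0164, 0.2499]
tool_rot: [-0.0, 0.998, 0.069, 0.002]
contact_force: [-0.3, 0.2, 0.6]
opening: 0.0002
time_s: 17.15
ee_pos: [0.4469, -0.0168, 0.248]
tool_rot: [-0.0, 0.998, 0.068, 0.002]
contact_force: [-0.5, -0.0, -0.6]
opening: -0.0
```

```bash
python3 -m jog '[[[-0.014,-0.037,0,0,0,0],[-0.028,-0.075,0,0,0,0],[-0.043,-0.112,0,0,0,0],[-0.057,-0.15,0,0,0,0],[-0.071,-0.187,0,0,0,0],[-0.085,-0.224,0,0,0,0],[-0.1,-0.262,0,0,0,0],[-0.114,-0.299,0,0,0,0]]]';  python3 -m jog '[[[-0.014,-0.037,0,0,0,0],[-0.028,-0.075,0,0,0,0],[-0.043,-0.112,0,0,0,0],[-0.057,-0.15,0,0,0,0],[-0.057,-0.15,0,0,0,0],[-0.057,-0.15,0,0,0,0]]]'
python3 - <<'E'
from h import *
snap('top','top13'); snap('side','side13')
a=load('top13')[0]; b=load('side13')[0]
cv2.imwrite('pics/s13.png',np.hstack([cv2.resize(a[120:240,100:400],(780,312)) ])[:,:,::-1])
cv2.imwrite('pics/s13b.png',cv2.resize(b[80:340,130:390],(600,600))[:,:,::-1])
E
```

```text
time_s: 17.87
ee_pos: [0.3302, -0.3167, 0.2448]
tool_rot: [-0.002, 0.998, 0.068, -0.002]
contact_force: [0.9, 0.4, -0.3]
opening: 0.0001
time_s: 18.37
ee_pos: [0.2732, -0.4675, 0.2445]
tool_rot: [-0.001, 0.998, 0.065, -0.001]
contact_force: [0.5, 0.6, -0.5]
opening: -0.0003
```

View pics/w13.png

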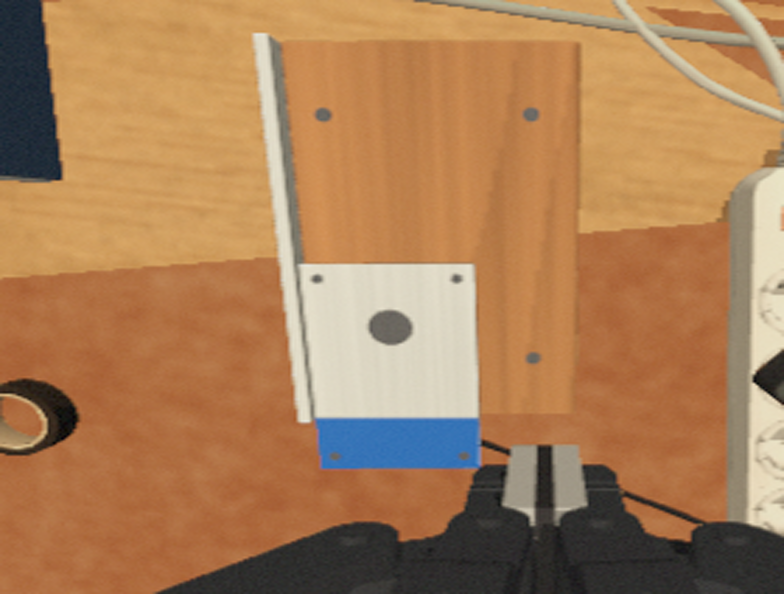

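View pics/s13.png

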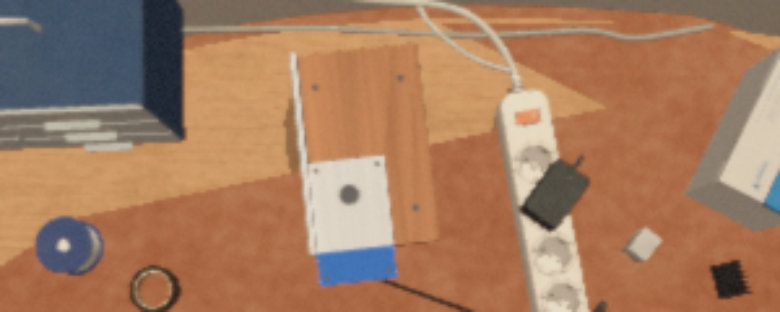

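View pics/s13b.png

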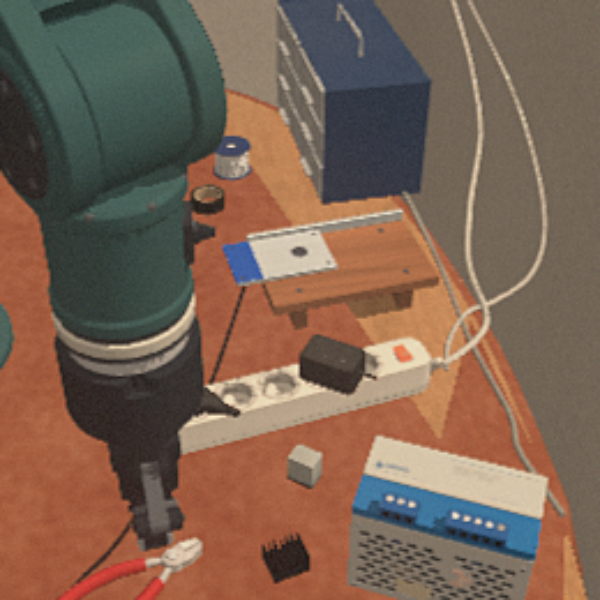

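The wrist and top views show the blue end overhanging with the line at the board end, the panel along the fence, and the bystanders still in place. One last numeric check.

Run:
```python
from m11 import *
u=np.array([np.cos(.139),np.sin(.139)]);v=np.array([-u[1],u[0]])
def show(L):
    for n in L: print('  ',n,'s',round(L[n][0]@u*1e3,1),'t',round(L[n][0]@v*1e3,1))
o=lambda x,y:(x/2.8+60-.3,y/2.2+20-.3)
show(run('wrist13',[('far','G',o(290,41),o(575,41),.05,2.5),('near','R',o(485,413),o(570,412),.05,2.5),('ffoot','S',o(281,65),o(298,240),.05,1.5),('fnear','R',o(299,422),o(309,422),.062,2.5),
('pF','S',o(305,264),o(472,264),.056,3),('pR','S',o(475,270),o(479,412),.056,3),('line','R',o(320,418),o(476,418),.056,3),('pN','S',o(325,468),o(460,468),.056,3)]))
o=lambda x,y:(x/2.6+100-.3,y/2.6+120-.3)
show(run('top13',[('near','G',o(400,245),o(435,240),.05,2.5),('far','G',o(305,53),o(415,43),.05,2.5),('line','R',o(318,253),o(392,246),.056,2.5),('pF','S',o(312,163),o(380,156),.056,2.5),('pN','S',o(322,286),o(392,278),.056,2.5)]))
a,b=load('top0')[0].astype(int),load('top13')[0].astype(int)
for n,(x,y) in dict(spool=(126,214),tape=(159,231),relay=(347,214),heatsink=(381,228)).items(): print(n,np.abs(a-b)[y-14:y+14,x-14:x+14].mean().round(1))
```

```text
far [0.5938 0.0493] yaw 0.1362 res 0.14 g 3.6 [[173.4, 37.8], [254.9, 38.1]]
near [ 0.4033 -0.0161] yaw 0.1384 res 0.07 g 2.3 [[236.0, 207.7], [260.2, 207.6]]
ffoot [0.5327 0.1006] yaw 0.1346 res 0.04 g 13.8 [[160.9, 57.2], [166.0, 120.8]]
fnear [0.3883 0.0834] yaw 0.1259 res 0.02 g 7.6 [[166.8, 211.5], [169.7, 211.6]]
pF [0.4826 0.0497] yaw 0.1398 res 0.03 g 17.9 [[174.6, 139.4], [222.3, 139.3]]
pR [0.4417 0.012 ] yaw 0.1378 res 0.12 g 18.2 [[229.4, 148.9], [230.5, 200.5]]
line [0.3944 0.0428] yaw 0.1368 res 0.03 g 19.8 [[179.6, 209.7], [224.1, 209.6]]
pN [0.3639 0.0416] yaw 0.1551 res 0.48 g 9.3 [[180.6, 232.7], [219.2, 231.7]]
   far s 594.9 t -33.4
   near s 397.2 t -71.9
   ffoot s 541.5 t 25.8
   fnear s 396.1 t 28.8
   pF s 484.8 t -17.7
   pR s 439.1 t -49.3
   line s 396.5 t -12.3
   pN s 366.2 t -9.2
near [ 0.4033 -0.0144] yaw 0.0747 res 0.38 g 4.4 [[254.8, 213.3], [265.6, 211.9]]
far [0.5952 0.0402] yaw 0.1306 res 0.61 g 3.4 [[221.2, 139.4], [255.1, 136.6]]
line [0.3934 0.0473] yaw 0.1363 res 0.11 g 18.5 [[224.9, 216.8], [247.6, 214.3]]
pF [0.4823 0.056 ] yaw 0.139 res 0.12 g 13.7 [[222.3, 181.7], [243.2, 179.4]]
pN [0.3637 0.0446] yaw 0.137 res 0.83 g 11.2 [[226.1, 228.6], [247.7, 226.6]]
   near s 397.4 t -70.1
   far s 595.0 t -42.7
   line s 396.2 t -7.6
   pF s 485.4 t -11.3
   pN s 366.4 t -6.2
spool 1.7
tape 1.9
relay 1.6
heatsink 2.0
```

```bash
python3 -c "
from bench import order; print(order.job_done())"
```

```text
the job is handed in; nothing more can be done
None
```

The job is handed in after about 18.5 s of robot time. The panel now overhangs the riser's near end, with the blue line at the board's end edge.

I pushed the panel sideways against the fence with the fingers shut. Then I pushed it from its far edge with two spread fingertips, about 86 mm in two stages. A last light press on the side confirmed contact with the fence, and I then moved the hand away.

**Last checks:**

| Check | Reading |
|---|---|
| Blue line, along the riser | 396.2–396.5 mm (wrist and top cameras) |
| Board end, along the riser | 396–397.4 mm |
| Panel yaw | 0.137–0.140 rad |
| Riser yaw | about 0.139 rad |
| Panel's left side to the fence | within about 0.2 mm, firm contact at 6.6 N |

- **Panel:** it lies flat on the board.
- **Other things:** the top camera shows the tape, spool, relay and heatsink where they were at the start.

**Disagreements:**
- The board's two visible ends measured about 197.6 mm apart instead of 200 mm, probably because the edges are rounded. That makes the board-end position uncertain by about 1 mm.
- The panel's near edge gave a poor yaw fit in the last wrist picture (0.155 rad), because the fingers overlapped the line I fitted. The top camera gave 0.137 rad for that edge.

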